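Feel the microscope's rubber mounts and sort firm from soft

ROBOT

A 6-joint arm with a two-finger parallel gripper is mounted at the origin on the work surface. World frame = base frame: x ahead of the robot, y to its left, z up, the work surface at z = 0. Lengths are in m, angles in rad, forces in N, time in s.
With the tool pointing down it reaches from about 0.325 to 0.775 m from the base axis. Payload 9.3 kg.
Tool frame: the origin (TCP) lies between the finger pads; the fingertips stand 8 mm ahead of it and the grasp point (between the pads) lies 11 mm behind it (nose_length is the distance from the TCP to the fingertips, in m); z points along the fingers, y is the line along which they close (so a half turn about z gives the same grasp; the last joint's range is limited). The gripper opens to 85 mm and grips with 20 to 120 N. Pads are 22 mm wide; open, the fingers measure 114 mm over their backs; the gripper's body (76 mm by 85 mm) begins 54 mm behind the grasp point. The pads swing forward as they close: fully open they stand 13 mm farther back than shut.
Start: joints at [-1.466, 0.259, 0.021, 1.334, 0, 1.418], TCP at [0.14, -0.532, 0.239] pointing down, gripper open.
Joint ranges: [-3.04, 3.04], [-0.91, 1.82], [-1.04, 1.36], [-1.92, 1.95], [-1.52, 1.45], [-3.14, 3.14]. Speed limits (rad/s): [2.22, 2.22, 2.79, 3.14, 3.14, 3.14].

INTERFACE

Orientations are given as a unit quaternion [w, x, y, z].
In Python, from workcell import * gives the robot as it stands. The module is installed in compiled form; this text tells all that it offers.
- The arm moves only by the shell command python3 -m pendant 'ROWS' [FORCE]. ROWS is a JSON list that holds a single list of rows (three levels of brackets), with 1 to 8 rows, each of 7 numbers: dx, dy, dz in parts of the range, where 1.0 means 300 mm, then a rotation vector rx, ry, rz in parts of the range, where 1.0 means 45 degrees, then the finger opening in m; each row shifts and turns the commanded pose from where the row before left it, along the tool's axes as they then stand; what a row does not reach is not made up. A row lasts 1/12 s, in which the tool goes at most 0.0417 m and 0.125 rad, less where a joint would pass 70% of its speed; a pose out of reach is approached as far as the arm can. The fingers move at their own pace and stop on an object; FORCE is the grip in N (left out, the last holds). Time passes only in rows, so rows that do not move let the fingers close. It prints the time, the measured TCP pose, the force, the opening and the grip force at its end. A shift or turn number past 1, either way, is cut back to 1. Input that does not fit is refused with a message, and nothing moves.
- get_obs(): the state, without advancing time (a new reading comes with each control period).
- grab_frame(name): name is "side" or "top"; returns the picture (400x640x3 uint8, blue, green, red); there is no depth.
- get_calibration(name): a dict with "camera_matrix" (3x3 intrinsics, pixels), "D" ([k1, k2, p1, p2, k3] as OpenCV has them; the pictures are not rectified), "eye" and "rotation" of the camera in the world. Camera axes: x right, y down, z forward; pixel columns grow to the right and rows downward; lengths in m; the calibration is good to about 2 mm. A picture is of the moment at which its call begins. get_calibration takes no time and is no camera call.
- job_done(): hands the job in; it is judged then, once.
The state is a dict: "t": time; "joint_positions": joint angles; "joint_velocities": joint speeds; "effort": joint torques, N m; "position": TCP position; "eef_rot": TCP orientation; "force": force on the tool from outside, world axes, zero at the start; "ft_torque": the same for the moment, N m; "grip_width": finger opening in m; "finger_force": force on a finger pad.
Only numpy, scipy, OpenCV 4.12 (cv2) and the standard library are available. Lean on these libraries where they do the work, as an engineer would, in place of code of your own. Each camera call takes 0.05 s, during which the arm holds its last target. There are 200 camera calls.

TASK

The three rubber mounts of the microscope's base look alike, but rubber ages: pinch each one gently between its steel end plates to feel whether it is firm or has gone soft, and never squash any of them by more than 7 mm. Seat every firm mount upright and fully down on the base plate, over a pin of its own, and stand every soft one in the white reject tray; set them down, do not drop them, and leave the other things on the bench where they are.

Things in the scene. Friction and masses are not known exactly. Their poses are not given: they have to be found in the camera images.
- mount_1: One of three look-alike mounts: black rubber block between two square steel end plates, 50 mm over the plates' outer faces (along its y), 36 mm wide (x), 41 mm high, about 0.12 kg. Origin: centre of its underside; z up. A square bore 16 mm wide, 22 mm deep opens in the middle of the underside. The plates span 3 to 41 mm above the underside. How many mounts are soft, and which, is not known.
- mount_1_face_a (a point): Centre of the outer face of mount_1's +y end plate, 22 mm above the underside. Pinched, both plates move in along y against the rubber and spring back. A firm mount gives 1 mm in all per 6 N of pinch (18 N on each plate for 3 mm), one gone soft 1 mm per 0.9 N (under 3 N for 3 mm). Pinched in by 3 to 4 mm either can be lifted.
- mount_1_face_b (a point): Centre of the outer face of mount_1's -y end plate, 22 mm above the underside; 50 mm from the other face point when not pinched.
- mount_2: One of three look-alike mounts: black rubber block between two square steel end plates, 50 mm over the plates' outer faces (along its y), 36 mm wide (x), 41 mm high, about 0.12 kg. Origin: centre of its underside; z up. A square bore 16 mm wide, 22 mm deep opens in the middle of the underside. The plates span 3 to 41 mm above the underside. How many mounts are soft, and which, is not known.
- mount_2_face_a (a point): Centre of the outer face of mount_2's +y end plate, 22 mm above the underside. Pinched, both plates move in along y against the rubber and spring back. A firm mount gives 1 mm in all per 6 N of pinch (18 N on each plate for 3 mm), one gone soft 1 mm per 0.9 N (under 3 N for 3 mm). Pinched in by 3 to 4 mm either can be lifted.
- mount_2_face_b (a point): Centre of the outer face of mount_2's -y end plate, 22 mm above the underside; 50 mm from the other face point when not pinched.
- mount_3: One of three look-alike mounts: black rubber block between two square steel end plates, 50 mm over the plates' outer faces (along its y), 36 mm wide (x), 41 mm high, about 0.12 kg. Origin: centre of its underside; z up. A square bore 16 mm wide, 22 mm deep opens in the middle of the underside. The plates span 3 to 41 mm above the underside. How many mounts are soft, and which, is not known.
- mount_3_face_a (a point): Centre of the outer face of mount_3's +y end plate, 22 mm above the underside. Pinched, both plates move in along y against the rubber and spring back. A firm mount gives 1 mm in all per 6 N of pinch (18 N on each plate for 3 mm), one gone soft 1 mm per 0.9 N (under 3 N for 3 mm). Pinched in by 3 to 4 mm either can be lifted.
- mount_3_face_b (a point): Centre of the outer face of mount_3's -y end plate, 22 mm above the underside; 50 mm from the other face point when not pinched.
- base_plate: Fixed aluminium plate, 120 mm (x) by 210 mm (y) by 12 mm thick, with three upright steel pins in a row along its y axis, 70 mm apart. Origin: centre of its underside. Mounts set on it with their y axis along the plate's x axis leave room for the fingers.
- pin_1 (a point): Foot of pin 1 on the plate's upper surface (12 mm above the bench). The pin is 12 mm in diameter and 15 mm high, the top 6 mm tapering to 4 mm. z up, x and y as the plate's.
- pin_2 (a point): Foot of pin 2 on the plate's upper surface (12 mm above the bench). The pin is 12 mm in diameter and 15 mm high, the top 6 mm tapering to 4 mm. z up, x and y as the plate's.
- pin_3 (a point): Foot of pin 3 on the plate's upper surface (12 mm above the bench). The pin is 12 mm in diameter and 15 mm high, the top 6 mm tapering to 4 mm. z up, x and y as the plate's.
- reject_tray: Fixed open white plastic tray, 160 mm (x) by 200 mm (y) by 30 mm high, walls and floor 4 mm. Origin: centre of its underside.
- tray_floor (a point): Centre of the tray's inner floor, 4 mm above the bench; axes as the tray's.
- slide_box: Bystander: closed slide box, 85 x 32 x 26 mm. Origin: centre of its underside.
- cassette: Bystander: tissue cassette, 40 x 28 x 6 mm. Origin: centre of its underside.
- objective_cap: Bystander: black dust cap, 34 mm across, 18 mm high. Origin: centre of its underside.
- screwdriver: Bystander: screwdriver lying down, 150 mm long. Origin: centre of its underside (at mid-length).
- oil_bottle: Bystander: small brown bottle, 30 mm across, 62 mm high. Origin: centre of its underside.
- slide_stack: Bystander: stack of glass slides, 76 x 26 x 12 mm. Origin: centre of its underside.
There are look-alikes about, which are no part of the job. What is shaped like the mount_3 but purple or turquoise is not meant.

How it is judged:
By the outcome, as a careful person would: the job done as asked, in the order asked, and still so for the second after the job is handed in, with the robot touching nothing.
It also fails if it takes over 59 s, if anything falls off the work surface, if the arm or the gripper's body presses on something with over 40 N, if the wrist force passes 120 N, or if a joint passes its speed limit or range.

## Working session

There is one attempt and no reset: what is moved stays moved. The work goes in short steps, Python scripts to look and compute and a shell command to move; the robot and the scene stay as the last step left them, time stands still between calls to the robot, and variables do not carry over. Pictures are saved under pics/ and viewed, at most 13 in all, crops included, and the job is handed in when it is done.

```bash
mkdir -p pics; python3 - <<'E'
from workcell import *
import cv2
for n in("top","side"):
    im=grab_frame(n); cv2.imwrite(f"pics/{n}0.png",im); cv2.imwrite(f"{n}0.png",im)
    c=get_calibration(n); print(n,c)
print(get_obs())
E
```

```text
top {'camera_matrix': array([[513.76137005,   0.        , 318.97810314],
       [  0.        , 513.76137005, 206.98953622],
       [  0.        ,   0.        ,   1.        ]]), 'D': array([-0.0564091,  0.       ,  0.       ,  0.       ,  0.       ]), 'eye': array([4.37822634e-01, 8.40084788e-04, 1.46242594e+00]), 'rotation': array([-0.02691059,  0.70744738, -0.70583449,  0.02432476])}
side {'camera_matrix': array([[466.35457447,   0.        , 322.48626581],
       [  0.        , 466.35457447, 203.60943808],
       [  0.        ,   0.        ,   1.        ]]), 'D': array([-0.01265513,  0.        ,  0.        ,  0.        ,  0.        ]), 'eye': array([0.45185817, 0.73343152, 0.75243254]), 'rotation': array([ 0.02507935, -0.0532754 ,  0.92078117, -0.38560963])}
{'t': 0.1, 'joint_positions': array([-1.46557820e+00,  2.59154352e-01,  2.08083536e-02,  1.33371415e+00,
       -6.82564405e-06,  1.41820471e+00]), 'joint_velocities': array([ 0.00020746, -0.00089087,  0.00154343, -0.00015916, -0.00067553,
        0.00013946]), 'effort': array([ 6.00017578e-03, -5.56692517e+01,  3.45070767e+01,  1.15331574e-02,
       -6.35113065e-05,  7.95138845e-06]), 'position': array([ 0.14020032, -0.53156307,  0.23870506]), 'eef_rot': array([-6.31812465e-04,  9.91703067e-01,  1.28548155e-01,  1.15546029e-05]), 'force': array([ 0.18791879, -0.12567789,  0.58815498]), 'ft_torque': array([-0.0148816 ,  0.04544156, -0.03729564]), 'finger_force': 0.0, 'grip_width': 0.08541300186844629}
```

View pics/top0.png

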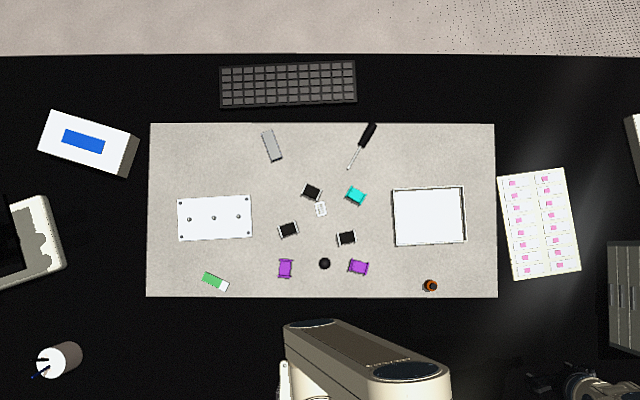

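View pics/side0.png

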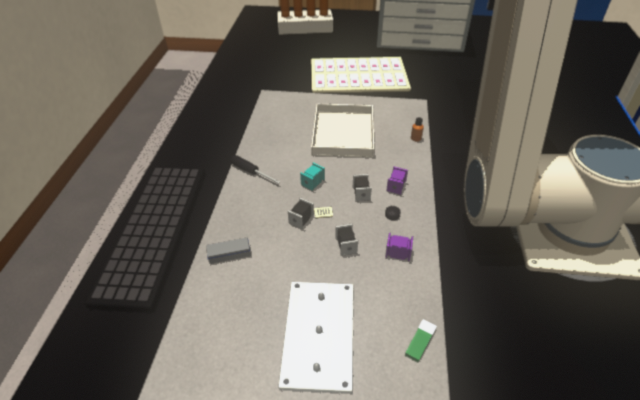

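The candidates in the top view: black-and-steel mounts at (312,192), (288,230) and (346,238). Look-alikes are teal (355,196) and purple (286,268) and (358,267), and the black cap is at (324,263). By the description, the three black ones are meant. I'll check them in a close crop of both views.

```bash
cat > h.py <<'E'
import cv2,numpy as np
from workcell import *
from scipy.spatial.transform import Rotation as R
C={n:get_calibration(n) for n in("top","side")}
def rot(n):
    q=C[n]["rotation"]; return R.from_quat([q[1],q[2],q[3],q[0]]).as_matrix()
def ray(n,p):
    c=C[n]; u=cv2.undistortPoints(np.float64(p).reshape(1,1,2),c["camera_matrix"],c["D"]).ravel()
    d=rot(n)@np.r_[u,1]; return c["eye"],d/np.linalg.norm(d)
def onz(n,p,z):
    e,d=ray(n,p); return e+d*(z-e[2])/d[2]
def tri(p,q):
    a,d=ray("top",p); b,f=ray("side",q)
    s=np.linalg.lstsq(np.c_[d,-f],b-a,rcond=None)[0]; x,y=a+s[0]*d,b+s[1]*f
    return (x+y)/2,np.linalg.norm(x-y)
def px(n,P):
    c=C[n]; r=rot(n).T; t=-r@c["eye"]
    return cv2.projectPoints(np.float64(P).reshape(-1,1,3),cv2.Rodrigues(r)[0],t,c["camera_matrix"],c["D"])[0].reshape(-1,2)
E
python3 - <<'E'
from h import *
t=cv2.imread("top0.png");s=cv2.imread("side0.png")
a=cv2.resize(t[178:250,268:368],None,fx=5.5,fy=5.5,interpolation=cv2.INTER_CUBIC)  # 550x396
b=cv2.resize(s[165:260,280:375],None,fx=4,fy=4,interpolation=cv2.INTER_CUBIC)
cv2.imwrite("pics/c1.png",a);cv2.imwrite("pics/c2.png",b)
# plate & pins rough
for p in [(189,219),(213.5,218),(238.5,216.5)]: print("pin",onz("top",p,.012+.015))
for p in [(392,188),(464,186),(466,243),(396,246)]: print("tray",onz("top",p,.03))
for n,p,q in [("m",(312,192),(302,212)),("m",(288,230),(346,238)),("m",(346,238),(362,187)),("pin",(189,219),(316.5,366)),("pin",(213.5,218),(319,329)),("pin",(238.5,216.5),(321.5,296))]: print(n,tri(p,q))
E
```

```text
pin [0.50741299 0.37130023 0.027     ]
pin [0.51041861 0.30209568 0.027     ]
pin [0.51481581 0.23174142 0.027     ]
tray [ 0.59565878 -0.19849054  0.03      ]
tray [ 0.60191079 -0.40174422  0.03      ]
tray [ 0.44188284 -0.4045534   0.03      ]
tray [ 0.43341891 -0.20841435  0.03      ]
m (array([0.58476451, 0.02602164, 0.02020482]), np.float64(0.00022186746946380363))
m (array([0.47986818, 0.09292357, 0.02268366]), np.float64(0.004717910380728884))
m (array([ 0.45690517, -0.06969307,  0.02052168]), np.float64(0.002733880011868614))
pin (array([0.50806784, 0.37428729, 0.01544519]), np.float64(0.00018925444417852943))
pin (array([0.5118065 , 0.30471887, 0.01469185]), np.float64(0.0015301529906667105))
pin (array([0.51607907, 0.23402667, 0.01295212]), np.float64(0.001018908742757898))
```

View pics/c1.png

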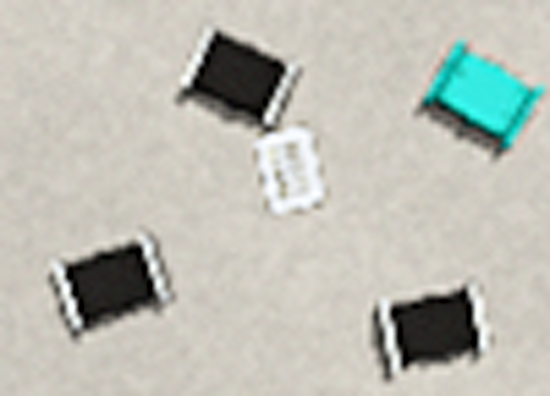

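View pics/c2.png

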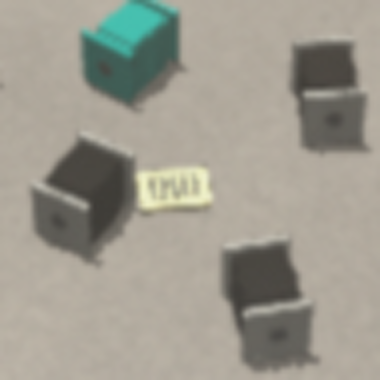

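The crop shows the three black mounts with bright end plates: top crop (240,80), (110,285) and (433,328). The white cassette sits close beside the first one. The teal one is a decoy. Next I'll measure the plate strips, pins and tray.

```bash
cat > meas.py <<'E'
from h import *
K=8
def up(im,x0,y0,x1,y1): return cv2.resize(im[y0:y1,x0:x1],None,fx=K,fy=K,interpolation=cv2.INTER_CUBIC)
def back(c,x0,y0): return (np.float64(c)+.5)/K-.5+[x0,y0]
def mount(t,c,r=14,th=55):
    x0,y0=c[0]-r,c[1]-r; g=cv2.cvtColor(up(t,x0,y0,c[0]+r,c[1]+r),cv2.COLOR_BGR2GRAY)
    n,l,s,ce=cv2.connectedComponentsWithStats((g<th).astype(np.uint8))
    i=1+np.argmax(s[1:,4]); cs=cv2.findContours((l==i).astype(np.uint8),0,2)[0]
    rc=cv2.minAreaRect(max(cs,key=cv2.contourArea)); b=[onz("top",back(p,x0,y0),.041)[:2] for p in cv2.boxPoints(rc)]
    return onz("top",back(ce[i],x0,y0),.041),onz("top",back(rc[0],x0,y0),.041),np.array(b),back(ce[i],x0,y0)
def strips(t,c,rub,r=14):
    x0,y0=c[0]-r,c[1]-r; g=cv2.cvtColor(up(t,x0,y0,c[0]+r,c[1]+r),cv2.COLOR_BGR2GRAY)
    n,l,s,ce=cv2.connectedComponentsWithStats((g>218).astype(np.uint8)); o=[]
    for i in range(1,n):
        if s[i,4]>250:
            P=onz("top",back(ce[i],x0,y0),.041); o.append((P,s[i,4],np.linalg.norm(P[:2]-rub[:2])))
    return o
E
python3 - <<'E'
from meas import *
np.set_printoptions(precision=4,suppress=True)
t=cv2.imread("top0.png");s=cv2.imread("side0.png")
dots=[(280+58/4,165+220/4),(280+277/4,165+335/4),(280+332/4,165+118/4)]
for c,d in zip([(312,192),(288,230),(346,238)],dots):
    a,b,bx,p=mount(t,c); e=np.diff(bx[[0,1,2]],axis=0); print("rub",a,b,"edges",np.linalg.norm(e,axis=1),np.degrees(np.arctan2(e[:,1],e[:,0])))
    for q in strips(t,c,a): print("   strip",q)
    print("   dot on z=.022",onz("side",d,.022))
# pins: dark blobs on the plate, in both views
for n,im,box,T in(("top",t,(175,190,258,245),150),("side",s,(280,280,358,392),130)):
    g=cv2.cvtColor(up(im,*box),cv2.COLOR_BGR2GRAY)
    N,l,S,ce=cv2.connectedComponentsWithStats((g<T).astype(np.uint8))
    for i in range(1,N):
        if 100<S[i,4]<8000: P=back(ce[i],*box[:2]); print(n,P,S[i], onz(n,P,.012),onz(n,P,.027))
E
```

```text
rub [0.5839 0.0292 0.041 ] [0.5828 0.0303 0.041 ] edges [0.0347 0.0412] [ -24.2711 -114.6213]
   strip (array([0.5929, 0.051 , 0.041 ]), np.int32(824), np.float64(0.023597612983063683))
   strip (array([0.5514, 0.0048, 0.041 ]), np.int32(2165), np.float64(0.040637291953883506))
   dot on z=.022 [0.5968 0.0535 0.022 ]
rub [0.4793 0.0926 0.041 ] [0.4791 0.0924 0.041 ] edges [0.0403 0.0321] [ -69.1359 -158.996 ]
   strip (array([0.4756, 0.1154, 0.041 ]), np.int32(746), np.float64(0.023155035707730472))
   dot on z=.022 [0.4733 0.1205 0.022 ]
rub [ 0.4576 -0.0705  0.041 ] [ 0.4573 -0.0706  0.041 ] edges [0.0403 0.0312] [ -76.9062 -167.0956]
   strip (array([ 0.4626, -0.0935,  0.041 ]), np.int32(963), np.float64(0.02360904073034125))
   strip (array([ 0.4555, -0.0475,  0.041 ]), np.int32(846), np.float64(0.023105513107884976))
   dot on z=.022 [ 0.4545 -0.0431  0.022 ]
top [246.1001 198.6383] [560  63  25  19 386] [0.5664 0.2132 0.012 ] [0.5651 0.211  0.027 ]
top [179.9383 202.6687] [ 30  95  26  22 459] [0.5546 0.4021 0.012 ] [0.5534 0.398  0.027 ]
top [251.0131 208.0077] [609 111   6  7
[... 737 characters left out ...]
10] [0.567  0.2148 0.012 ] [0.5646 0.2253 0.027 ]
side [346.4483 287.3428] [524  53  23  20 347] [0.4716 0.2084 0.012 ] [0.4712 0.219  0.027 ]
side [321.132  297.3527] [314 125  37  33 842] [0.517  0.2365 0.012 ] [0.5157 0.2465 0.027 ]
side [319.2595 330.8683] [299 395  35  27 576] [0.5119 0.3068 0.012 ] [0.5107 0.3154 0.027 ]
side [316.8402 368.733 ] [276 693  40  36 759] [0.5073 0.3773 0.012 ] [0.5061 0.3845 0.027 ]
side [285.7928 381.1063] [ 36 799  28  28 597] [0.555  0.4043 0.012 ] [0.5529 0.411  0.027 ]
side [344.5229 384.049 ] [505 821  31  31 771] [0.4592 0.3981 0.012 ] [0.4591 0.4049 0.027 ]
side [312.0996 390.8516] [252 885  18  11 128] [0.5101 0.4154 0.012 ] [0.5089 0.4218 0.027 ]
```

```bash
cat > d.py <<'E'
import sys
from workcell import *
from scipy.spatial.transform import Rotation as R
import numpy as np
def go(x,y,z,yaw,o=None):
    o=o or get_obs(); q=o["eef_rot"]; r=R.from_quat([q[1],q[2],q[3],q[0]])
    T=R.from_euler("z",yaw,degrees=True)*R.from_euler("x",180,degrees=True)
    rv=(r.inv()*T).as_rotvec(); p=np.array([x,y,z])-o["position"]
    X=r.as_matrix()[:,0]
    print("t %.2f pos"%o["t"],o["position"].round(4),"yaw %.1f"%np.degrees(np.arctan2(X[1],X[0])),"rotvec",rv.round(3),"d(old axes)",(r.inv().apply(p)).round(4),"d(new axes)",T.inv().apply(p).round(4),"q1,6",o["joint_positions"][[0,5]].round(2))
if __name__=="__main__": go(*map(float,sys.argv[1:5]))
E
python3 d.py .4574 -.0706 .08 11.5
python3 -c "
from meas import *
np.set_printoptions(precision=4,suppress=True)
t=cv2.imread('top0.png')
for c in [(288,230),(312,192),(346,238)]:
  for th in (45,70):
    a,b,bx,p=mount(t,c,th=th); e=np.diff(bx[[0,1,2]],axis=0); print(c,th,a,b,np.linalg.norm(e,axis=1),np.degrees(np.arctan2(e[:,1],e[:,0])))
"
```

```text
t 0.10 pos [ 0.1402 -0.5316  0.2387] yaw 14.8 rotvec [-0.001 -0.     0.057] d(old axes) [ 0.4242 -0.3647  0.1592] d(new axes) [ 0.4027 -0.3885  0.1587] q1,6 [-1.47  1.42]
(288, 230) 45 [0.4794 0.0926 0.041 ] [0.4791 0.0923 0.041 ] [0.0401 0.0317] [ -69.55  -159.408]
(288, 230) 70 [0.4791 0.0925 0.041 ] [0.4791 0.0924 0.041 ] [0.0408 0.0328] [ -69.1471 -159.008 ]
(312, 192) 45 [0.584 0.029 0.041] [0.5829 0.0301 0.041 ] [0.0338 0.0405] [ -24.5533 -114.9028]
(312, 192) 70 [0.5837 0.0293 0.041 ] [0.5828 0.0304 0.041 ] [0.0355 0.0422] [ -24.184  -114.5357]
(346, 238) 45 [ 0.4577 -0.0704  0.041 ] [ 0.4575 -0.0706  0.041 ] [0.04   0.0304] [ -76.6609 -166.8487]
(346, 238) 70 [ 0.4575 -0.0705  0.041 ] [ 0.4571 -0.0706  0.041 ] [0.0405 0.0326] [ -77.5185 -167.7114]
```

The manual's scale: shifts go in shares of 300 mm and turns go in shares of 45 degrees. Converting my numbers, 0.0283 m / 0.3 = 0.0943, -0.0243 m / 0.3 = -0.081.

```bash

python3 -m pendant '[[[0.0943, -0.081, 0.0353, 0, 0, 0, 0.085], [0.0943, -0.081, 0.0353, 0, 0, 0, 0.085], [0.0943, -0.081, 0.0353, 0, 0, 0, 0.085], [0.0943, -0.081, 0.0353, 0, 0, 0, 0.085], [0.0943, -0.081, 0.0353, 0, 0, 0, 0.085], [0.0943, -0.081, 0.0353, 0, 0, 0, 0.085], [0.0943, -0.081, 0.0353, 0, 0, 0, 0.085], [0.0943, -0.081, 0.0353, 0, 0, 0, 0.085]]]' 40
python3 -m pendant '[[[0.0943, -0.081, 0.0353, 0, 0, 0, 0.085], [0.0943, -0.081, 0.0353, 0, 0, 0, 0.085], [0.0943, -0.081, 0.0353, 0, 0, 0, 0.085], [0.0943, -0.081, 0.0353, 0, 0, 0, 0.085], [0.0943, -0.081, 0.0353, 0, 0, 0, 0.085], [0.0943, -0.081, 0.0353, 0, 0, 0, 0.085], [0.0943, -0.081, 0.0353, 0, 0, 0.0637, 0.085], [0, 0, 0, 0, 0, 0, 0.085]]]'
python3 d.py .4574 -.0706 .015 12
```

```text
t: 0.77
position: [0.31, -0.2844, 0.1539]
eef_rot: [-0.0, 0.992, 0.128, 0.0]
force: [0.8, -0.8, 0.9]
grip_width: 0.0849
finger_force: 0.0
t: 1.43
position: [0.4594, -0.0664, 0.0784]
eef_rot: [-0.001, 0.995, 0.105, -0.001]
force: [-0.7, 0.2, -0.5]
grip_width: 0.0852
finger_force: 0.0
t 1.43 pos [ 0.4594 -0.0664  0.0784] yaw 12.0 rotvec [-0.002  0.001  0.   ] d(old axes) [-0.0028  0.0039  0.0634] d(new axes) [-0.0028  0.0037  0.0634] q1,6 [-0.33  2.61]
```

Scaled: 0.02 m / 0.3 = 0.0667, 0.0037 m / 0.3 = 0.0123.

```bash

python3 -m pendant '[[[-0.0093, 0.0123, 0.0667, 0, 0, 0, 0.085], [0, 0, 0.0667, 0, 0, 0, 0.085], [0, 0, 0.0667, 0, 0, 0, 0.085], [0, 0, 0.0113, 0, 0, 0, 0.07], [0, 0, 0, 0, 0, 0, 0.06], [0, 0, 0, 0, 0, 0, 0.056]]]' 40
python3 -c "
from d import *
go(.4574,-.0706,.015,12)
import cv2
a=grab_frame('top'); cv2.imwrite('top1.png',a); b=grab_frame('side'); cv2.imwrite('side1.png',b)
cv2.imwrite('pics/c3.png',cv2.hconcat([cv2.resize(a[190:290,300:400],(400,400),interpolation=2),cv2.resize(b[140:240,310:410],(400,400),interpolation=2)]))"
```

```text
t: 1.93
position: [0.4558, -0.0755, 0.0174]
eef_rot: [-0.0, 0.995, 0.104, -0.0]
force: [-0.1, 0.7, 0.4]
grip_width: 0.056
finger_force: 0.2
t 1.93 pos [ 0.4558 -0.0755  0.0174] yaw 11.9 rotvec [-0.     0.    -0.002] d(old axes) [ 0.0025 -0.0045  0.0024] d(new axes) [ 0.0025 -0.0045  0.0024] q1,6 [-0.35  2.59]
```

View pics/c3.png

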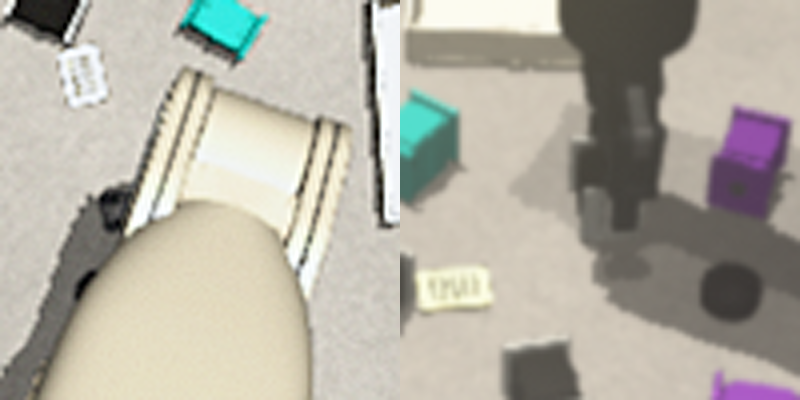

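The fingers straddle mount_3 with no cassette or neighbour near. The pose is 5 mm off because the earlier reading lagged. I'll correct that and pinch step by step.

Scaled: -0.0045 m / 0.3 = -0.015, 0.0025 m / 0.3 = 0.0083.

```bash

python3 -m pendant '[[[0.0083, -0.015, 0.0033, 0, 0, 0, 0.056], [0, 0, 0, 0, 0, 0, 0.053], [0, 0, 0, 0, 0, 0, 0.0505], [0, 0, 0, 0, 0, 0, 0.0495], [0, 0, 0, 0, 0, 0, 0.0485]]]'
python3 -m pendant '[[[0, 0, 0, 0, 0, 0, 0.0475], [0, 0, 0, 0, 0, 0, 0.047], [0, 0, 0, 0, 0, 0, 0.047]]]'
python3 d.py .4574 -.0706 .015 12
```

```text
t: 2.45
position: [0.4578, -0.0705, 0.0164]
eef_rot: [0.0, 0.995, 0.104, 0.001]
force: [-0.2, 0.8, 5.1]
grip_width: 0.0486
finger_force: 7.4
t: 2.7
position: [0.4578, -0.0705, 0.0167]
eef_rot: [0.0, 0.995, 0.104, 0.001]
force: [-0.5, 1.0, 10.5]
grip_width: 0.0474
finger_force: 14.9
t 2.70 pos [ 0.4578 -0.0705  0.0167] yaw 11.9 rotvec [ 0.001 -0.001 -0.002] d(old axes) [-0.0004 -0.      0.0017] d(new axes) [-0.0004 -0.      0.0017] q1,6 [-0.33  2.6 ]
```

mount_3 is firm: 7.4 N at 1.4 mm and 14.9 N at 2.6 mm. I'll pinch it to about 3.5 mm, lift it and turn it.

Scaled: -0.02 m / 0.3 = -0.0667, -0.015 m / 0.3 = -0.05, -0.1187 rad / 0.7854 = -0.1511.

```bash

python3 -m pendant '[[[0, 0, 0, 0, 0, 0, 0.0463], [0, 0, 0, 0, 0, 0, 0.0463], [0, 0, -0.0167, 0, 0, 0, 0.0463], [0, 0, -0.05, 0, 0, 0, 0.0463], [0, 0, -0.0667, 0, 0, -0.1511, 0.0463], [0, 0, -0.0667, 0, 0, -0.1511, 0.0463], [0, 0, -0.0667, 0, 0, -0.1511, 0.0463], [0, 0, 0, 0, 0, -0.1511, 0.0463]]]'
python3 -m pendant '[[[0, 0, 0, 0, 0, -0.1511, 0.0463], [0, 0, 0, 0, 0, -0.1511, 0.0463], [0, 0, 0, 0, 0, -0.1511, 0.0463], [0, 0, 0, 0, 0, -0.1511, 0.0463], [0, 0, 0, 0, 0, -0.1511, 0.0463], [0, 0, 0, 0, 0, -0.1511, 0.0463], [0, 0, 0, 0, 0, -0.1511, 0.0463], [0, 0, 0, 0, 0, -0.1511, 0.0463]]]'
python3 -m pendant '[[[0, 0, 0, 0, 0, 0, 0.0463], [0, 0, 0, 0, 0, 0, 0.0463]]]'
python3 -c "
from d import *
go(.508,.3751,.0967,93.5)
import cv2
a=grab_frame('top'); cv2.imwrite('top2.png',a); b=grab_frame('side'); cv2.imwrite('side2.png',b)"
```

```text
t: 3.37
position: [0.4586, -0.0708, 0.0993]
eef_rot: [0.001, 0.941, 0.338, 0.002]
force: [0.6, 0.6, -0.4]
grip_width: 0.0465
finger_force: 18.4
t: 4.03
position: [0.457, -0.0703, 0.0959]
eef_rot: [-0.0, 0.683, 0.73, -0.0]
force: [0.3, -0.3, -1.6]
grip_width: 0.047
finger_force: 18.4
t: 4.2
position: [0.4571, -0.0703, 0.0959]
eef_rot: [-0.0, 0.686, 0.727, -0.0]
force: [-0.0, 0.2, -0.9]
grip_width: 0.0467
finger_force: 18.4
t 4.20 pos [ 0.4571 -0.0703  0.0959] yaw 93.3 rotvec [-0.    -0.    -0.003] d(old axes) [ 0.4418  0.0765 -0.0008] d(new axes) [ 0.4415  0.078  -0.0008] q1,6 [-0.33  1.18]
```

```bash

python3 -m pendant '[[[0.0667, 0.0117, 0, 0, 0, 0, 0.0463], [0.1227, 0.0217, 0, 0, 0, 0, 0.0463], [0.1227, 0.0217, 0, 0, 0, 0, 0.0463], [0.1227, 0.0217, 0, 0, 0, 0, 0.0463], [0.1227, 0.0217, 0, 0, 0, 0, 0.0463], [0.1227, 0.0217, 0, 0, 0, 0, 0.0463], [0.1227, 0.0217, 0, 0, 0, 0, 0.0463], [0.1227, 0.0217, 0, 0, 0, 0, 0.0463]]]'
python3 -m pendant '[[[0.1227, 0.0217, 0, 0, 0, 0, 0.0463], [0.1227, 0.0217, 0, 0, 0, 0, 0.0463], [0.1227, 0.0217, 0, 0, 0, 0, 0.0463], [0.1227, 0.0217, 0, 0, 0, 0, 0.0463], [0.056, 0.01, 0, 0, 0, 0, 0.0463], [0, 0, 0, 0, 0, 0, 0.0463], [0, 0, 0, 0, 0, 0, 0.0463], [0, 0, 0, 0, 0, 0, 0.0463]]]'
python3 -c "
from d import *
go(.508,.3751,.045,93.5)
import cv2
b=grab_frame('side'); cv2.imwrite('side3.png',b)
cv2.imwrite('pics/c4.png',cv2.resize(b[280:400,260:400],(700,600),interpolation=2))"
```

```text
t: 4.97
position: [0.489, 0.2116, 0.0959]
eef_rot: [0.0, 0.686, 0.727, 0.0]
force: [1.5, -1.2, -1.3]
grip_width: 0.0466
finger_force: 18.4
t: 5.63
position: [0.5077, 0.3745, 0.0955]
eef_rot: [-0.0, 0.686, 0.728, -0.001]
force: [0.2, -0.2, -1.0]
grip_width: 0.0467
finger_force: 18.4
t 5.63 pos [0.5077 0.3745 0.0955] yaw 93.4 rotvec [-0.001  0.001 -0.001] d(old axes) [0.0006 0.0004 0.0505] d(new axes) [0.0005 0.0003 0.0505] q1,6 [0.5  2.01]
```

View pics/c4.png

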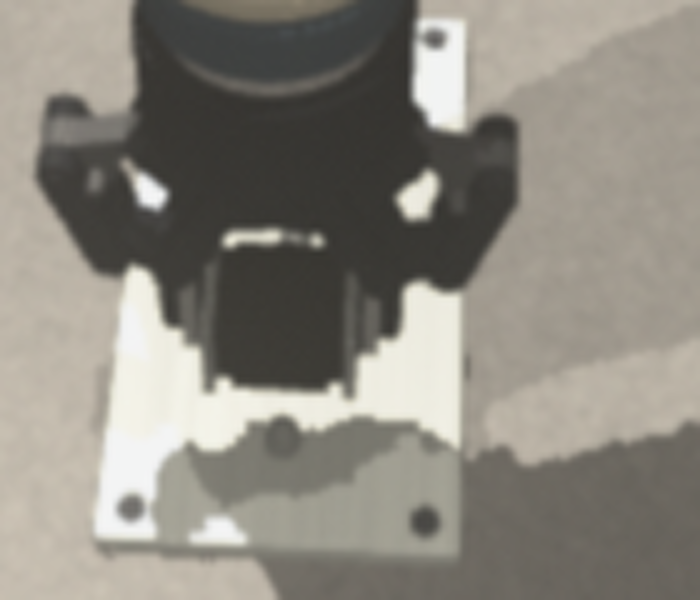

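The side crop shows the held mount level, with its lower corners at crop (208,390) and (350,397), and pin 1 below at (282,437). I'll check the offset in the grip from these.

```bash
python3 -c "
from h import *
for p in [(208,390),(350,397),(217,380),(342,388)]:
    print(onz('side',(259.6+p[0]/5,279.6+p[1]/5),.0818).round(4))
print(px('side',[[.508,.3751,.027],[.508,.3751,.020],[.508,.3751,.012]]), 260+282/5,280+437/5)
"
```

```text
[0.5282 0.3958 0.0818]
[0.4846 0.3931 0.0818]
[0.5259 0.3922 0.0818]
[0.4873 0.3904 0.0818]
[[316.43626664 363.20067187]
 [316.49648373 365.18912242]
 [316.56437024 367.43062593]] 316.4 367.4
```

The mount lines up with the pin to within about 1 mm, so I'll descend, slowing near the pin.

Scaled: 0.02 m / 0.3 = 0.0667, 0.006 m / 0.3 = 0.02.

```bash

python3 -m pendant '[[[0, 0, 0.0667, 0, 0, 0, 0.0463], [0, 0, 0.0667, 0, 0, 0, 0.0463], [0, 0, 0.02, 0, 0, 0, 0.0463], [0, 0, 0.0133, 0, 0, 0, 0.0463], [0, 0, 0.01, 0, 0, 0, 0.0463], [0, 0, 0.01, 0, 0, 0, 0.0463], [0, 0, 0, 0, 0, 0, 0.0463]]]'
python3 -m pendant '[[[0, 0, 0.01, 0, 0, 0, 0.0463], [0, 0, 0.01, 0, 0, 0, 0.0463], [0, 0, 0, 0, 0, 0, 0.0463]]]'
python3 -c "
from d import *
go(.508,.3751,.0287,93.5); print(get_obs()['force'])"
```

```text
t: 6.27
position: [0.5083, 0.375, 0.0402]
eef_rot: [0.0, 0.685, 0.728, 0.0]
force: [-0.2, 0.5, -1.7]
grip_width: 0.047
finger_force: 18.4
t: 6.52
position: [0.508, 0.3749, 0.0336]
eef_rot: [0.0, 0.685, 0.728, -0.0]
force: [0.2, -1.8, -1.7]
grip_width: 0.0468
finger_force: 18.4
t 6.52 pos [0.508  0.3749 0.0336] yaw 93.5 rotvec [-0.  0.  0.] d(old axes) [ 0.0002 -0.      0.0049] d(new axes) [ 0.0002 -0.      0.0049] q1,6 [0.5  2.01]
[ 0.17799531 -1.75602762 -1.7424686 ]
```

```bash

python3 -m pendant '[[[0, 0, 0.0067, 0, 0, 0, 0.0463], [0, 0, 0.005, 0, 0, 0, 0.0463], [0, 0, 0, 0, 0, 0, 0.0463]]]'
python3 -m pendant '[[[0, 0, 0.0033, 0, 0, 0, 0.0463], [0, 0, 0.0033, 0, 0, 0, 0.0463], [0, 0, 0, 0, 0, 0, 0.0463]]]'
python3 -m pendant '[[[0, 0, 0.0033, 0, 0, 0, 0.0463], [0, 0, 0.0017, 0, 0, 0, 0.0463], [0, 0, 0, 0, 0, 0, 0.0463]]]'
```

```text
t: 6.77
position: [0.508, 0.3749, 0.0301]
eef_rot: [0.0, 0.685, 0.728, -0.0]
force: [1.1, -1.8, -2.0]
grip_width: 0.0468
finger_force: 18.4
t: 7.02
position: [0.5081, 0.375, 0.0289]
eef_rot: [0.0, 0.685, 0.728, 0.0]
force: [0.1, -3.2, 4.0]
grip_width: 0.0465
finger_force: 18.5
t: 7.27
position: [0.5083, 0.375, 0.0288]
eef_rot: [0.0, 0.685, 0.728, 0.001]
force: [-3.2, -6.9, 16.8]
grip_width: 0.0468
finger_force: 18.6
```

mount_3 is seated: contact came at z 0.0289, as expected. I'll release and go to mount_1.

Scaled: -0.03 m / 0.3 = -0.1, -0.01 m / 0.3 = -0.0333, -0.122 rad / 0.7854 = -0.1553.

```bash

python3 -m pendant '[[[0, 0, -0.005, 0, 0, 0, 0.049], [0, 0, 0, 0, 0, 0, 0.056], [0, 0, 0, 0, 0, 0, 0.064], [0, 0, -0.0333, 0, 0, 0, 0.066], [0, 0, -0.1, 0, 0, 0, 0.066], [0, 0, -0.1, 0, 0, -0.1553, 0.066], [0, 0, -0.0333, 0, 0, -0.1553, 0.066], [0, 0, 0, 0, 0, -0.1553, 0.066]]]'
python3 -m pendant '[[[0, 0, 0, 0, 0, -0.1553, 0.066], [0, 0, 0, 0, 0, -0.1553, 0.066], [0, 0, 0, 0, 0, -0.1553, 0.066], [0, 0, 0, 0, 0, -0.1553, 0.066], [0, 0, 0, 0, 0, -0.1553, 0.066], [0, 0, 0, 0, 0, -0.1553, 0.066], [0, 0, 0, 0, 0, 0, 0.066], [0, 0, 0, 0, 0, 0, 0.066]]]'
python3 d.py .5835 .0295 .08 156.5
```

```text
t: 7.93
position: [0.5095, 0.3763, 0.1126]
eef_rot: [0.001, 0.538, 0.843, 0.003]
force: [0.3, 0.5, -0.2]
grip_width: 0.0665
finger_force: 0.0
t: 8.6
position: [0.5081, 0.3754, 0.1088]
eef_rot: [0.0, 0.206, 0.979, 0.0]
force: [0.0, 0.1, -0.0]
grip_width: 0.0658
finger_force: 0.0
t 8.60 pos [0.5081 0.3754 0.1088] yaw 156.2 rotvec [ 0.     0.    -0.005] d(old axes) [-0.2084 -0.2861  0.0287] d(new axes) [-0.2071 -0.2871  0.0288] q1,6 [0.5  0.92]
```

Scaled: -0.0318 m / 0.3 = -0.106, -0.0232 m / 0.3 = -0.0773.

```bash

python3 -m pendant '[[[-0.0773, -0.106, 0, 0, 0, 0, 0.066], [-0.0773, -0.106, 0, 0, 0, 0, 0.066], [-0.0773, -0.106, 0, 0, 0, 0, 0.066], [-0.0773, -0.106, 0, 0, 0, 0, 0.066], [-0.0773, -0.106, 0, 0, 0, 0, 0.066], [-0.0773, -0.106, 0.0167, 0, 0, 0, 0.066], [-0.0773, -0.106, 0.0167, 0, 0, 0, 0.066], [-0.0773, -0.106, 0.0167, 0, 0, 0, 0.066]]]'
python3 -m pendant '[[[-0.0773, -0.106, 0.0167, 0, 0, 0, 0.066], [0, 0, 0, 0, 0, 0, 0.066], [0, 0, 0, 0, 0, 0, 0.066], [0, 0, 0, 0, 0, 0, 0.066]]]'
python3 -c "
from d import *
go(.5835,.0295,.018,156.5)
import cv2
b=grab_frame('side'); cv2.imwrite('side4.png',b); a=grab_frame('top'); cv2.imwrite('top4.png',a)
cv2.imwrite('pics/c5.png',cv2.hconcat([cv2.resize(b[160:260,250:350],(400,400),interpolation=2),cv2.resize(a[175:255,175:255],(400,400),interpolation=2)]))"
```

```text
t: 9.27
position: [0.5767, 0.066, 0.0937]
eef_rot: [0.0, 0.206, 0.978, 0.0]
force: [1.4, -0.1, -0.3]
grip_width: 0.0656
finger_force: 0.0
t: 9.6
position: [0.5849, 0.0293, 0.0885]
eef_rot: [-0.0, 0.206, 0.979, 0.0]
force: [-0.1, 1.3, 0.2]
grip_width: 0.0659
finger_force: 0.0
t 9.60 pos [0.5849 0.0293 0.0885] yaw 156.2 rotvec [ 0.    -0.    -0.005] d(old axes) [ 0.0014 -0.0004  0.0705] d(new axes) [ 0.0014 -0.0003  0.0705] q1,6 [-0.09  0.32]
```

View pics/c5.png

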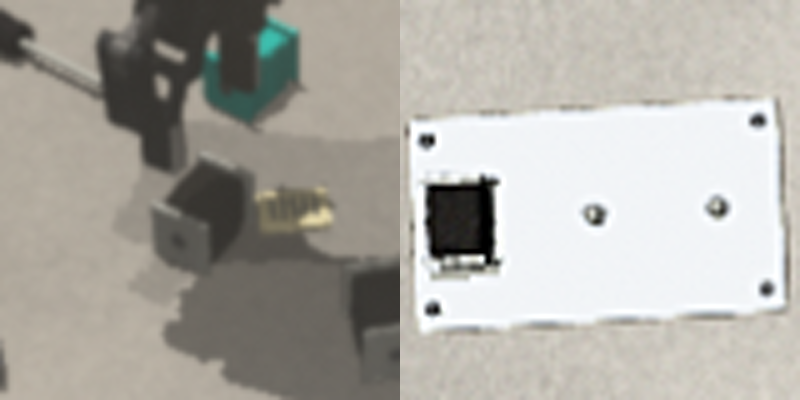

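mount_3 sits square on the plate at crop (460,220). The fingers are above mount_1 and clear of the cassette at (290,208). Down, then pinch.

```bash

python3 -m pendant '[[[0.0047, 0, 0.0667, 0, 0, 0, 0.066], [0, 0, 0.0667, 0, 0, 0, 0.066], [0, 0, 0.0667, 0, 0, 0, 0.066], [0, 0, 0.0283, 0, 0, 0, 0.066], [0, 0, 0, 0, 0, 0, 0.058], [0, 0, 0, 0, 0, 0, 0.054], [0, 0, 0, 0, 0, 0, 0.052], [0, 0, 0, 0, 0, 0, 0.0505]]]'
python3 -m pendant '[[[0, 0, 0, 0, 0, 0, 0.0495], [0, 0, 0, 0, 0, 0, 0.0485], [0, 0, 0, 0, 0, 0, 0.0485]]]'
python3 -m pendant '[[[0, 0, 0, 0, 0, 0, 0.0475], [0, 0, 0, 0, 0, 0, 0.047], [0, 0, 0, 0, 0, 0, 0.047]]]'
python3 d.py .5835 .0295 .018 156.5
```

```text
t: 10.37
position: [0.5844, 0.0301, 0.0211]
eef_rot: [0.001, 0.204, 0.979, 0.0]
force: [-1.0, 0.1, 0.2]
grip_width: 0.0507
finger_force: 0.0
t: 10.62
position: [0.5842, 0.0298, 0.0205]
eef_rot: [0.001, 0.204, 0.979, 0.0]
force: [0.2, 0.2, 2.5]
grip_width: 0.0484
finger_force: 1.3
t: 10.87
position: [0.584, 0.0298, 0.0202]
eef_rot: [0.0, 0.204, 0.979, 0.0]
force: [1.1, 0.7, 3.2]
grip_width: 0.0468
finger_force: 2.5
t 10.87 pos [0.584  0.0298 0.0202] yaw 156.4 rotvec [ 0.     0.001 -0.001] d(old axes) [ 0.0003 -0.0005  0.0022] d(new axes) [ 0.0003 -0.0005  0.0022] q1,6 [-0.09  0.32]
```

mount_1 is soft: 2.5 N at 3.2 mm. I'll squeeze it to about 4 mm and lift gently.

```bash

python3 -m pendant '[[[0, 0, 0, 0, 0, 0, 0.0459], [0, 0, 0, 0, 0, 0, 0.0459], [0, 0, -0.0067, 0, 0, 0, 0.0459], [0, 0, -0.0133, 0, 0, 0, 0.0459], [0, 0, -0.0233, 0, 0, 0, 0.0459], [0, 0, -0.0233, 0, 0, 0, 0.0459], [0, 0, 0, 0, 0, 0, 0.0459]]]'
python3 -c "
from d import *
print(get_obs()['force'])
go(.518,-.34,.1,156.5)
import cv2
b=grab_frame('side'); cv2.imwrite('side5.png',b)
cv2.imwrite('pics/c6.png',cv2.resize(b[160:260,250:350],(400,400),interpolation=2))"
```

```text
t: 11.45
position: [0.5844, 0.0298, 0.0415]
eef_rot: [0.001, 0.204, 0.979, 0.0]
force: [0.5, -0.5, -1.0]
grip_width: 0.046
finger_force: 3.5
[ 0.48908747 -0.46945199 -1.03070262]
t 11.45 pos [0.5844 0.0298 0.0415] yaw 156.4 rotvec [ 0.001  0.002 -0.001] d(old axes) [-0.0871 -0.3655 -0.0586] d(new axes) [-0.0866 -0.3656 -0.0585] q1,6 [-0.09  0.32]
```

View pics/c6.png

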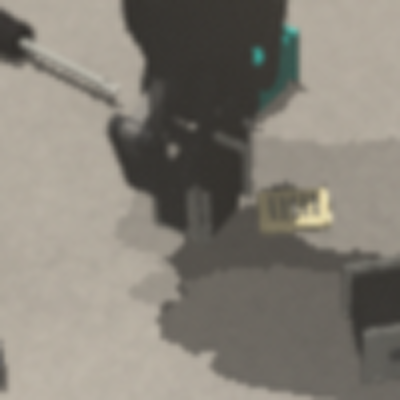

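The mount is in the grip (−1 N on the wrist and no block left on the bench), and the cassette is undisturbed at (295,208). I'll carry it to the tray.

Scaled: -0.026 m / 0.3 = -0.0867, -0.0185 m / 0.3 = -0.0617.

```bash

python3 -m pendant '[[[0, 0, -0.04, 0, 0, 0, 0.0459], [0, 0, -0.05, 0, 0, 0, 0.0459], [0, 0, -0.05, 0, 0, 0, 0.0459], [0, 0, -0.04, 0, 0, 0, 0.0459], [-0.0083, -0.035, -0.0133, 0, 0, 0, 0.0459], [-0.015, -0.0617, 0, 0, 0, 0, 0.0459], [-0.0207, -0.0867, 0, 0, 0, 0, 0.0459], [-0.0207, -0.0867, 0, 0, 0, 0, 0.0459]]]'
python3 -m pendant '[[[-0.0207, -0.0867, 0, 0, 0, 0, 0.0459], [-0.0207, -0.0867, 0, 0, 0, 0, 0.0459], [-0.0207, -0.0867, 0, 0, 0, 0, 0.0459], [-0.0207, -0.0867, 0, 0, 0, 0, 0.0459], [-0.0207, -0.0867, 0, 0, 0, 0, 0.0459], [-0.0207, -0.0867, 0, 0, 0, 0, 0.0459], [-0.0207, -0.0867, 0, 0, 0, 0, 0.0459], [-0.0207, -0.0867, 0, 0, 0, 0, 0.0459]]]'
python3 -m pendant '[[[-0.0207, -0.0867, 0, 0, 0, 0, 0.0459], [-0.0207, -0.0867, 0, 0, 0, 0, 0.0459], [-0.015, -0.0617, 0, 0, 0, 0, 0.0459], [-0.005, -0.02, 0, 0, 0, 0, 0.0459], [0, 0, 0, 0, 0, 0, 0.0459], [0, 0, 0, 0, 0, 0, 0.0459]]]'
python3 -c "
from d import *
print(get_obs()['force'])
go(.518,-.34,.0245,156.5)"
```

```text
t: 12.17
position: [0.5684, -0.0531, 0.0974]
eef_rot: [-0.0, 0.204, 0.979, -0.0]
force: [-0.6, -0.5, -2.0]
grip_width: 0.0461
finger_force: 3.5
t: 12.83
position: [0.5303, -0.2644, 0.0972]
eef_rot: [-0.0, 0.204, 0.979, 0.0]
force: [0.4, -0.1, -1.0]
grip_width: 0.0459
finger_force: 3.5
t: 13.33
position: [0.5171, -0.3398, 0.0973]
eef_rot: [-0.0, 0.205, 0.979, 0.0]
force: [0.3, -0.0, -0.8]
grip_width: 0.0462
finger_force: 3.5
[ 0.26061633 -0.02422675 -0.82075462]
t 13.33 pos [ 0.5171 -0.3398  0.0973] yaw 156.4 rotvec [ 0.001 -0.001 -0.002] d(old axes) [-0.001   0.0002  0.0728] d(new axes) [-0.0009  0.0002  0.0728] q1,6 [-0.72 -0.3 ]
```

The manual's scale: shifts go in shares of 300 mm and turns go in shares of 45 degrees. Converting my numbers, 0.018 m / 0.3 = 0.06, 0.012 m / 0.3 = 0.04.

```bash

python3 -m pendant '[[[0, 0, 0.04, 0, 0, 0, 0.0459], [0, 0, 0.06, 0, 0, 0, 0.0459], [0, 0, 0.06, 0, 0, 0, 0.0459], [0, 0, 0.04, 0, 0, 0, 0.0459], [0, 0, 0.0167, 0, 0, 0, 0.0459], [0, 0, 0.0067, 0, 0, 0, 0.0459], [0, 0, 0, 0, 0, 0, 0.0459]]]'
python3 -m pendant '[[[0, 0, 0.0067, 0, 0, 0, 0.0459], [0, 0, 0.0033, 0, 0, 0, 0.0459], [0, 0, 0, 0, 0, 0, 0.0459]]]'
python3 -m pendant '[[[0, 0, 0.0033, 0, 0, 0, 0.0459], [0, 0, 0.0033, 0, 0, 0, 0.0459], [0, 0, 0, 0, 0, 0, 0.0459]]]'
```

```text
t: 13.92
position: [0.5179, -0.3393, 0.0309]
eef_rot: [-0.0, 0.204, 0.979, 0.0]
force: [0.4, -0.6, -1.5]
grip_width: 0.0463
finger_force: 3.5
t: 14.17
position: [0.5178, -0.3401, 0.0283]
eef_rot: [0.0, 0.204, 0.979, -0.0]
force: [-0.3, -0.4, -1.5]
grip_width: 0.046
finger_force: 3.5
t: 14.42
position: [0.5176, -0.3401, 0.0258]
eef_rot: [-0.0, 0.204, 0.979, 0.0]
force: [-0.5, -0.0, -1.5]
grip_width: 0.046
finger_force: 3.5
```

Scaled: 0.001 m / 0.3 = 0.0033.

```bash

python3 -m pendant '[[[0, 0, 0.0033, 0, 0, 0, 0.0459], [0, 0, 0, 0, 0, 0, 0.0459]]]'
python3 -m pendant '[[[0, 0, 0.0033, 0, 0, 0, 0.0459], [0, 0, 0, 0, 0, 0, 0.0459]]]'
python3 -m pendant '[[[0, 0, 0.0033, 0, 0, 0, 0.0459], [0, 0, 0, 0, 0, 0, 0.0459]]]'
```

```text
t: 14.58
position: [0.5176, -0.3401, 0.0247]
eef_rot: [-0.0, 0.204, 0.979, 0.0]
force: [-0.1, -0.2, -1.1]
grip_width: 0.0458
finger_force: 3.5
t: 14.75
position: [0.5177, -0.3401, 0.0239]
eef_rot: [0.0, 0.204, 0.979, -0.0]
force: [-0.1, 0.1, 0.0]
grip_width: 0.0461
finger_force: 3.5
t: 14.92
position: [0.5179, -0.3403, 0.0232]
eef_rot: [0.0, 0.204, 0.979, -0.0]
force: [-0.1, 0.6, 2.4]
grip_width: 0.0461
finger_force: 3.5
```

The floor took the weight at z 0.0239, as expected. I'll release and go to mount_2.

Scaled: -0.03 m / 0.3 = -0.1, -0.015 m / 0.3 = -0.05, -0.121 rad / 0.7854 = -0.1541.

```bash

python3 -m pendant '[[[0, 0, -0.0033, 0, 0, 0, 0.049], [0, 0, 0, 0, 0, 0, 0.055], [0, 0, 0, 0, 0, 0, 0.062], [0, 0, -0.05, 0, 0, 0, 0.066], [0, 0, -0.1, 0, 0, 0, 0.066], [0, 0, -0.1, 0, 0, -0.1541, 0.066], [0, 0, -0.0333, 0, 0, -0.1541, 0.066], [0, 0, 0, 0, 0, -0.1541, 0.066]]]'
python3 -m pendant '[[[0, 0, 0, 0, 0, -0.1541, 0.066], [0, 0, 0, 0, 0, -0.1541, 0.066], [0, 0, 0, 0, 0, -0.1541, 0.066], [0, 0, 0, 0, 0, 0, 0.066], [0, 0, 0, 0, 0, 0, 0.066]]]'
python3 d.py .4792 .0926 .09 198
```

```text
t: 15.58
position: [0.5188, -0.341, 0.1123]
eef_rot: [0.002, 0.021, 1.0, -0.002]
force: [-0.6, 0.5, -1.0]
grip_width: 0.0662
finger_force: 0.0
t: 16.0
position: [0.5176, -0.34, 0.1088]
eef_rot: [-0.0, -0.155, 0.988, 0.0]
force: [-0.2, 0.2, 0.3]
grip_width: 0.0663
finger_force: 0.0
t 16.00 pos [ 0.5176 -0.34    0.1088] yaw -162.2 rotvec [ 0.    -0.    -0.003] d(old axes) [-0.0957  0.4237  0.0188] d(new axes) [-0.0971  0.4233  0.0188] q1,6 [-0.72 -1.03]
```

Scaled: 0.0385 m / 0.3 = 0.1283, -0.0087 m / 0.3 = -0.029.

```bash

python3 -m pendant '[[[-0.029, 0.1283, 0, 0, 0, 0, 0.066], [-0.029, 0.1283, 0, 0, 0, 0, 0.066], [-0.029, 0.1283, 0, 0, 0, 0, 0.066], [-0.029, 0.1283, 0, 0, 0, 0, 0.066], [-0.029, 0.1283, 0, 0, 0, 0, 0.066], [-0.029, 0.1283, 0, 0, 0, 0, 0.066], [-0.029, 0.1283, 0, 0, 0, 0, 0.066], [-0.029, 0.1283, 0, 0, 0, 0, 0.066]]]'
python3 -m pendant '[[[-0.029, 0.1283, 0, 0, 0, 0, 0.066], [-0.029, 0.1283, 0, 0, 0, 0, 0.066], [-0.029, 0.1283, 0.0333, 0, 0, 0, 0.066], [0, 0, 0.0333, 0, 0, 0, 0.066], [0, 0, 0, 0, 0, 0, 0.066], [0, 0, 0, 0, 0, 0, 0.066]]]'
python3 -c "
from d import *
go(.4792,.0926,.016,198)
import cv2
b=grab_frame('side'); cv2.imwrite('side6.png',b); a=grab_frame('top'); cv2.imwrite('top6.png',a)
cv2.imwrite('pics/c7.png',cv2.hconcat([cv2.resize(b[180:280,300:400],(400,400),interpolation=2),cv2.resize(a[170:260,380:480],(400,400),interpolation=2)]))"
```

```text
t: 16.67
position: [0.488, -0.024, 0.109]
eef_rot: [0.0, -0.154, 0.988, -0.0]
force: [-0.3, 0.0, -0.7]
grip_width: 0.066
finger_force: 0.0
t: 17.17
position: [0.4773, 0.0924, 0.0888]
eef_rot: [-0.0, -0.156, 0.988, -0.0]
force: [0.8, -0.3, 0.2]
grip_width: 0.0661
finger_force: 0.0
t 17.17 pos [0.4773 0.0924 0.0888] yaw -162.1 rotvec [-0.    -0.001 -0.001] d(old axes) [-0.0019 -0.0004  0.0728] d(new axes) [-0.0018 -0.0004  0.0728] q1,6 [ 0.02 -0.29]
```

View pics/c7.png

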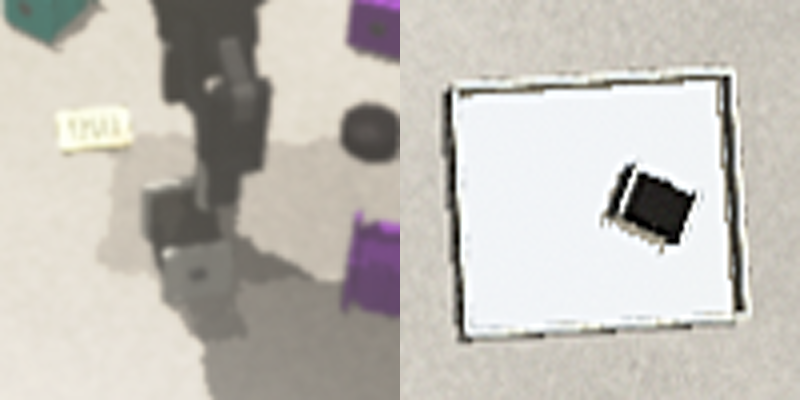

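mount_1 stands in the tray at crop (655,205), and the gripper is over mount_2. Down, then pinch.

Scaled: 0.02 m / 0.3 = 0.0667, 0.0115 m / 0.3 = 0.0383.

```bash

python3 -m pendant '[[[-0.006, 0, 0.0667, 0, 0, 0, 0.066], [0, 0, 0.0667, 0, 0, 0, 0.066], [0, 0, 0.0667, 0, 0, 0, 0.066], [0, 0, 0.0383, 0, 0, 0, 0.066], [0, 0, 0, 0, 0, 0, 0.058], [0, 0, 0, 0, 0, 0, 0.054], [0, 0, 0, 0, 0, 0, 0.052], [0, 0, 0, 0, 0, 0, 0.0505]]]'
python3 -m pendant '[[[0, 0, 0, 0, 0, 0, 0.0495], [0, 0, 0, 0, 0, 0, 0.0485], [0, 0, 0, 0, 0, 0, 0.0485]]]'
python3 -m pendant '[[[0, 0, 0, 0, 0, 0, 0.0475], [0, 0, 0, 0, 0, 0, 0.047], [0, 0, 0, 0, 0, 0, 0.047]]]'
python3 d.py .4792 .0926 .016 198
```

```text
t: 17.93
position: [0.4801, 0.0924, 0.0185]
eef_rot: [0.001, -0.156, 0.988, -0.0]
force: [-0.2, 0.6, 0.4]
grip_width: 0.0506
finger_force: 0.0
t: 18.18
position: [0.4801, 0.0926, 0.0185]
eef_rot: [0.001, -0.157, 0.988, -0.0]
force: [-0.2, -0.9, 7.2]
grip_width: 0.0489
finger_force: 7.4
t: 18.43
position: [0.4801, 0.0926, 0.0187]
eef_rot: [0.001, -0.157, 0.988, -0.0]
force: [-1.0, -2.0, 9.5]
grip_width: 0.0474
finger_force: 14.8
t 18.43 pos [0.4801 0.0926 0.0187] yaw -162.0 rotvec [-0.001  0.002  0.   ] d(old axes) [0.0009 0.0003 0.0027] d(new axes) [0.0009 0.0003 0.0027] q1,6 [ 0.02 -0.3 ]
```

mount_2 is firm, 14.8 N at 2.6 mm. I'll lift, turn to −86.5° and take it to the near pin.

Scaled: -0.02 m / 0.3 = -0.0667, -0.015 m / 0.3 = -0.05, -0.1198 rad / 0.7854 = -0.1525.

```bash

python3 -m pendant '[[[0, 0, 0, 0, 0, 0, 0.0463], [0, 0, 0, 0, 0, 0, 0.0463], [0, 0, -0.0167, 0, 0, 0, 0.0463], [0, 0, -0.05, 0, 0, 0, 0.0463], [0, 0, -0.0667, 0, 0, -0.1525, 0.0463], [0, 0, -0.0667, 0, 0, -0.1525, 0.0463], [0, 0, -0.0667, 0, 0, -0.1525, 0.0463], [0, 0, 0, 0, 0, -0.1525, 0.0463]]]'
python3 -m pendant '[[[0, 0, 0, 0, 0, -0.1525, 0.0463], [0, 0, 0, 0, 0, -0.1525, 0.0463], [0, 0, 0, 0, 0, -0.1525, 0.0463], [0, 0, 0, 0, 0, -0.1525, 0.0463], [0, 0, 0, 0, 0, -0.1525, 0.0463], [0, 0, 0, 0, 0, -0.1525, 0.0463], [0, 0, 0, 0, 0, -0.1525, 0.0463], [0, 0, 0, 0, 0, 0, 0.0463]]]'
python3 -m pendant '[[[0, 0, 0, 0, 0, 0, 0.0463]]]'
python3 d.py .517 .2353 .0967 273.5
```

```text
t: 19.1
position: [0.481, 0.093, 0.1013]
eef_rot: [0.003, -0.389, 0.921, -0.001]
force: [0.8, 1.2, -1.5]
grip_width: 0.0465
finger_force: 18.2
t: 19.77
position: [0.4792, 0.0929, 0.0977]
eef_rot: [-0.0, 0.73, -0.683, 0.0]
force: [0.0, 0.1, -1.4]
grip_width: 0.0466
finger_force: 18.2
t: 19.85
position: [0.4793, 0.0929, 0.0977]
eef_rot: [-0.0, 0.727, -0.686, 0.0]
force: [0.1, -0.6, -1.6]
grip_width: 0.0464
finger_force: 18.2
t 19.85 pos [0.4793 0.0929 0.0977] yaw -86.7 rotvec [-0.     0.    -0.003] d(old axes) [-0.14   -0.0459  0.001 ] d(new axes) [-0.1399 -0.0464  0.001 ] q1,6 [ 0.02 -1.61]
```

Scaled: -0.03 m / 0.3 = -0.1, -0.02 m / 0.3 = -0.0667.

```bash

python3 -m pendant '[[[-0.0667, -0.022, 0, 0, 0, 0, 0.0463], [-0.1, -0.0333, 0, 0, 0, 0, 0.0463], [-0.1, -0.0333, 0, 0, 0, 0, 0.0463], [-0.1, -0.0333, 0, 0, 0, 0, 0.0463], [-0.1, -0.0327, 0, 0, 0, 0, 0.0463], [0, 0, 0, 0, 0, 0, 0.0463], [0, 0, 0, 0, 0, 0, 0.0463], [0, 0, 0, 0, 0, 0, 0.0463]]]'
python3 -c "
from d import *
go(.517,.2353,.0485,273.5)
import cv2
b=grab_frame('side'); cv2.imwrite('side7.png',b)
cv2.imwrite('pics/c8.png',cv2.resize(b[220:340,250:390],(700,600),interpolation=2))"
```

```text
t: 20.52
position: [0.5166, 0.2353, 0.0972]
eef_rot: [0.0, 0.728, -0.686, -0.0]
force: [-0.7, 0.4, -1.4]
grip_width: 0.0467
finger_force: 18.3
t 20.52 pos [0.5166 0.2353 0.0972] yaw -86.6 rotvec [ 0.001 -0.    -0.001] d(old axes) [ 0.     -0.0005  0.0487] d(new axes) [ 0.     -0.0004  0.0487] q1,6 [ 0.28 -1.35]
```

View pics/c8.png

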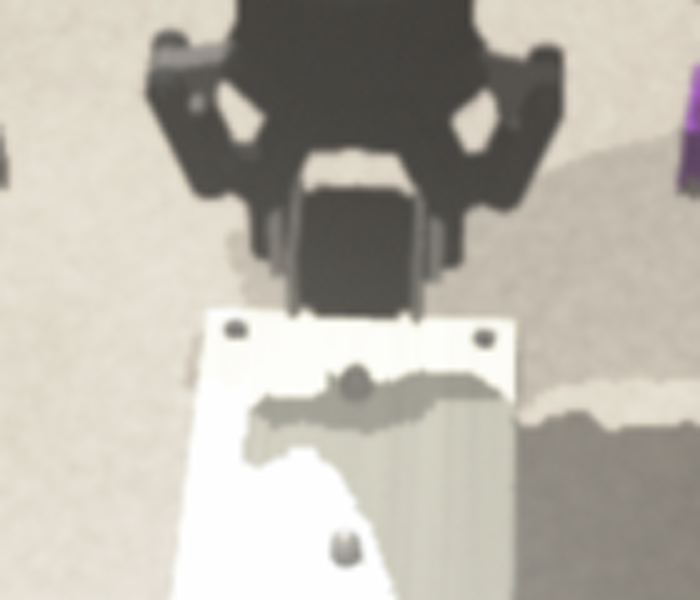

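The held mount's lower front corners are at crop (292,315) and (420,320), with its pin at (356,383).

```bash
python3 -c "
from h import *
for p in [(292,315),(420,320)]: print(onz('side',(249.6+p[0]/5,219.6+p[1]/5),.0815).round(4))
print(onz('side',(249.6+356/5,219.6+388/5),.012))"
python3 -m pendant '[[[0, 0, 0.05, 0, 0, 0, 0.0463], [0, 0, 0.05, 0, 0, 0, 0.0463], [0, 0, 0.0333, 0, 0, 0, 0.0463], [0, 0, 0.0233, 0, 0, 0, 0.0463], [0, 0, 0, 0, 0, 0, 0.0463]]]'
```

```text
[0.5374 0.2553 0.0815]
[0.4926 0.2524 0.0815]
[0.51766249 0.23619628 0.012     ]
t: 20.98
position: [0.5163, 0.2345, 0.0492]
eef_rot: [0.001, 0.728, -0.686, -0.001]
force: [0.3, 0.3, -1.1]
grip_width: 0.047
finger_force: 18.3
```

Scaled: 0.004 m / 0.3 = 0.0133, -0.0012 m / 0.3 = -0.004.

```bash

python3 -m pendant '[[[0, -0.004, 0.0133, 0, 0, 0, 0.0463], [0, 0, 0.0133, 0, 0, 0, 0.0463], [0, 0, 0, 0, 0, 0, 0.0463]]]'
python3 -m pendant '[[[0, 0, 0.01, 0, 0, 0, 0.0463], [0, 0, 0.01, 0, 0, 0, 0.0463], [0, 0, 0, 0, 0, 0, 0.0463]]]'
python3 -m pendant '[[[0, 0, 0.0067, 0, 0, 0, 0.0463], [0, 0, 0.0033, 0, 0, 0, 0.0463], [0, 0, 0, 0, 0, 0, 0.0463]]]'
```

```text
t: 21.23
position: [0.5183, 0.2354, 0.0421]
eef_rot: [0.0, 0.728, -0.685, -0.0]
force: [0.2, -0.0, -1.0]
grip_width: 0.0469
finger_force: 18.3
t: 21.48
position: [0.518, 0.2354, 0.036]
eef_rot: [0.0, 0.729, -0.685, -0.0]
force: [0.5, -0.4, -1.8]
grip_width: 0.0467
finger_force: 18.3
t: 21.73
position: [0.5182, 0.2354, 0.0332]
eef_rot: [0.0, 0.729, -0.685, -0.0]
force: [0.3, -0.6, -1.2]
grip_width: 0.047
finger_force: 18.3
```

Scaled: 0.001 m / 0.3 = 0.0033.

```bash

python3 -m pendant '[[[0, 0, 0.0033, 0, 0, 0, 0.0463], [0, 0, 0.0033, 0, 0, 0, 0.0463], [0, 0, 0, 0, 0, 0, 0.0463]]]'
python3 -m pendant '[[[0, 0, 0.0033, 0, 0, 0, 0.0463], [0, 0, 0, 0, 0, 0, 0.0463]]]'
python3 -m pendant '[[[0, 0, 0.0033, 0, 0, 0, 0.0463], [0, 0, 0, 0, 0, 0, 0.0463]]]'
```

```text
t: 21.98
position: [0.5182, 0.2354, 0.0312]
eef_rot: [0.0, 0.729, -0.685, -0.0]
force: [0.1, -0.4, -1.9]
grip_width: 0.0467
finger_force: 18.3
t: 22.15
position: [0.5183, 0.2355, 0.0309]
eef_rot: [-0.0, 0.729, -0.685, 0.0]
force: [-1.8, -1.7, 4.3]
grip_width: 0.0469
finger_force: 18.3
t: 22.32
position: [0.5184, 0.2355, 0.0308]
eef_rot: [-0.001, 0.729, -0.685, 0.0]
force: [-3.7, -3.5, 14.4]
grip_width: 0.0464
finger_force: 18.5
```

Seated at z 0.0309, as expected. I'll release, retreat and check.

Scaled: -0.035 m / 0.3 = -0.1167, -0.03 m / 0.3 = -0.1.

```bash

python3 -m pendant '[[[0, 0, -0.005, 0, 0, 0, 0.049], [0, 0, 0, 0, 0, 0, 0.056], [0, 0, 0, 0, 0, 0, 0.066], [0, 0, -0.0333, 0, 0, 0, 0.066], [0, 0, -0.1, 0, 0, 0, 0.066], [0, 0, -0.1167, 0, 0, 0, 0.066], [0, 0, -0.1167, 0, 0, 0, 0.066], [0.1, 0.0667, 0, 0, 0, 0, 0.066]]]'
python3 -m pendant '[[[0.12, 0.0667, 0, 0, 0, 0, 0.066], [0.12, 0.0667, 0, 0, 0, 0, 0.066], [0.12, 0.0667, 0, 0, 0, 0, 0.066], [0.12, 0.0667, 0, 0, 0, 0, 0.066], [0, 0, 0, 0, 0, 0, 0.066], [0, 0, 0, 0, 0, 0, 0.066]]]'
python3 -c "
from meas import *
b=grab_frame('side'); a=grab_frame('top')
cv2.imwrite('pics/c9.png',cv2.hconcat([cv2.resize(b[80:400,200:450],(390,500)),cv2.resize(a[110:310,140:510],None,fx=1,fy=1) if 0 else cv2.resize(a[120:300,170:300],(361,500))]))
z=cv2.imread('top0.png')
d=cv2.absdiff(a,z).max(2)>60
for n,(x,y) in dict(box=(272,145),cass=(320,209),teal=(355,196),drv=(362,145),bottle=(430,286),cap=(324,263),p1=(286,268),p2=(358,267),slides=(215,281)).items(): print(n,d[y-12:y+12,x-12:x+12].sum())
"
```

```text
t: 22.98
position: [0.506, 0.2078, 0.1483]
eef_rot: [-0.006, 0.729, -0.684, 0.003]
force: [0.9, -0.8, 0.2]
grip_width: 0.0657
finger_force: 0.0
t: 23.48
position: [0.4288, 0.0541, 0.1418]
eef_rot: [-0.0, 0.727, -0.686, 0.0]
force: [0.7, 1.2, -0.2]
grip_width: 0.066
finger_force: 0.0
box 0
cass 36
teal 0
drv 0
bottle 0
cap 35
p1 289
p2 0
slides 0
```

View pics/c9.png

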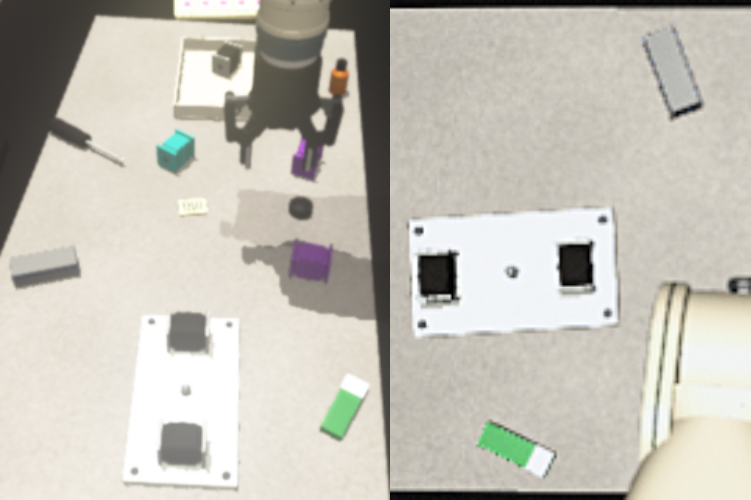

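Both firm mounts sit upright over the end pins, at (188,330) and (183,443) in the side crop. The soft one stands in the tray at (227,58), and the other things look unmoved; the small differences come from the arm and its shadow. Handing in.

```bash
python3 -c "
from workcell import *
print(job_done())"
```

```text
the job is handed in; nothing more can be done
None
```

I handed the job in at about 23.6 s of the 59 s allowed: mounts 2 and 3 felt firm and are seated on the base plate over the two end pins, and mount 1 felt soft and stands in the reject tray.

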